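Stack two guide-roller assemblies on their spindle fixtures

TASK

Build up the two guide-roller sets on their upright spindles. On the round fixture with the thick spindle: first the black grooved wheel, then the plain steel sleeve, then the brass cap on top; on the square fixture with the thin spindle: first the small aluminium roller, then the steel hex nut on top. Every part must be threaded over its spindle and sit flat on the one below; leave the pliers, the screwdriver and the parts bin where they are.

Things in the scene. Friction and masses are not known exactly. Their poses are not given: they have to be found in the camera images.
- round_fixture: Fixture fixed to the bench: round aluminium base, diameter 92, 15 high, with an upright steel spindle of diameter 16 at its centre, straight up to 56 above the bench, then a cone to the tip (diameter 8) at 62. Parts rest on the base's top, 15 above the bench. Origin: centre of its underside, z up.
- square_fixture: Fixture fixed to the bench: dark steel base 84 x 84, 12 high, with an upright steel spindle of diameter 8 at its centre, straight up to 53 above the bench, then a cone to the tip (diameter 3) at 58. Parts rest on the base's top, 12 above the bench. Origin: centre of its underside, z up.
- wheel: Loose black plastic wheel lying flat, with a groove round its rim: outer diameter 60, 20 high, through bore 24. Origin: centre of its underside, z up.
- sleeve: Loose plain steel sleeve (short thick tube) standing on end: outer diameter 36, 18 high, through bore 24. Origin: centre of its underside, z up.
- cap: Loose brass cap, closed at the top with a bevelled edge, mouth down: outer diameter 40 (28 at the top), 22 high, open below with a blind bore of diameter 24, 14 deep. Origin: centre of its underside, z up.
- roller: Loose small aluminium roller lying flat, with a groove round its rim: outer diameter 44, 18 high, through bore 16. Origin: centre of its underside, z up.
- nut: Loose steel hexagon nut lying flat: 30 across flats (34.6 across corners), 20 high, through hexagonal bore 16 across flats. Origin: centre of its underside, z up. One pair of flats faces along its x axis, the others at 60 degree steps.
- pliers: Bystander: loose pliers with red grips lying flat, 135 long, 65 wide, 15 high. Origin: on the bench, where the two grips meet just behind the pivot; jaws along its x, grips reach 82 the other way.
- driver: Bystander: loose blue electric screwdriver lying on its side, 210 long, 34 high. Origin: on the bench under the middle of the blue grip; bit along its x.
- bin: Bystander: loose, heavy blue open parts bin with pins in it, 100 (x) x 140 (y), 50 high. Origin: centre of its underside, z up.
Mind the look-alikes: they are no part of the job. What is shaped like the nut but red is not meant. Leave any orange or pink look-alike of the sleeve alone.

How it is judged:
By the outcome, as a careful person would: the job done as asked, in the order asked, and still so for the second after the job is handed in, with the robot touching nothing.
It also fails if it takes over 104 s, if anything falls off the work surface, if the arm or the gripper's body presses on something with over 40 N, if the wrist force passes 120 N, or if a joint passes its speed limit or range.

ROBOT

A 6-joint arm with a two-finger parallel gripper is mounted at the origin on the work surface. World frame = base frame: x ahead of the robot, y to its left, z up, the work surface at z = 0. Lengths are in m, angles in rad, forces in N, time in s.
With the tool pointing down it reaches from about 0.325 to 0.775 m from the base axis. Payload 5.5 kg.
Tool frame: the origin (TCP) lies at the very end of the fingers, on their centre line; the grasp point (between the pads) lies 19 mm behind it; z points along the fingers, y is the line along which they close (so a half turn about z gives the same grasp; the last joint's range is limited). The gripper opens to 88 mm and grips with 3 to 60 N. Pads are 20 mm wide; open, the fingers measure 115 mm over their backs; the gripper's body (75 mm by 178 mm) begins 61 mm behind the grasp point.
Start: joints at [-1.385, 0.091, 1.231, -0, 1.82, -0.057], TCP at [0.144, -0.582, 0.223] pointing down, gripper open.
Joint ranges: [-2.87, 2.87], [-0.86, 2.18], [0.17, 2.46], [-1.51, 4.65], [0.06, 2.69], [-2.65, 2.65]. Speed limits (rad/s): [2.57, 2.57, 3.01, 3.14, 3.14, 3.14].

INTERFACE

Orientations are given as a rotation vector (axis times angle).
In Python, from cell import bot gives the robot as it stands.
- The arm moves only by the tool send_rows, never from a script. Its argument "deltas" is a list of rows, each a list of 3 entries, a list of its own where there are three numbers: the finger opening in cm, from 0 to 8.78, then the shift along the tool's x, y, z in cm, then the turn about the tool's z in degrees. In form: [[hand, [dx, dy, dz], roll], ...]. A call has 1 to 12 rows; each row shifts and turns the commanded pose from where the row before left it, along the tool's axes as they then stand; what a row does not reach is not made up. A row lasts 1/10 s, in which the tool goes at most 50 mm and 8.59 degrees, less where a joint would pass 70% of its speed; a pose out of reach is approached as far as the arm can. A call is refused whole if a number of a shift passes 5 or a number of a turn 8.59, either way. A call with a gripper value outside its range is refused whole. The fingers move at their own pace and stop on an object; "force" is the grip in N (left out, the last holds). Time passes only in rows, so rows that do not move let the fingers close. It gives the time, the measured TCP pose, the force, the opening and the grip force at its end, in the units of the state.
- bot.state(): the state, without advancing time (a new reading comes with each control period).
- bot.camera(name): name is "side" or "top" or "wrist"; returns (picture, depth): 384x512x3 uint8, red, green, blue; 384x512 float32, m along the optical axis (not along the pixel's ray), 0 where there is no reading.
- bot.camera_info(name): a dict with "fx", "fy", "cx", "cy" (pixels), "distortion" ([k1, k2, p1, p2, k3] as OpenCV has them; the pictures are not rectified), "xyz" and "attitude" of the camera in the world; the wrist camera has in their place "mount" (4x4, takes a point from camera to tool coordinates, whose origin is the TCP and whose axes are the flange's). Camera axes: x right, y up, looking along -z (the intrinsics and any distortion apply to the point x, -y, -z); pixel columns grow to the right and rows downward; lengths in m; the calibration is good to about 2 mm. A picture is of the moment at which its call begins: read the wrist's pose just before it. camera_info takes no time and is no camera call.
- bot.job_done(): hands the job in; it is judged then, once.
Trained networks look in the newest picture that a camera, given by its name, has taken for a name from the list of things; names that differ only in an ending like _2 or _b are one class to them, and where a whole thing is asked for, a point or a joint stands for the part that bears it (a point fixed in the world has none). Each returns a list of dicts, best first, with "score" (0 to 1); they miss things now and then, are a little off and sometimes report something else, mostly with a low value. They report only what shows in the picture. A call takes as long as a camera call. They do not tell look-alikes from the thing itself.
- bot.spot_in(thing, camera): "pixel" ([row, column] in pixels, amid what is visible of it).
The state is a dict: "t": time; "joint_pos": joint angles; "dq": joint speeds; "effort": joint torques, N m; "position": TCP position; "tool_rot": TCP orientation; "force": force on the tool from outside, world axes, zero at the start; "moment": the same for the moment, N m; "width": opening from 0.0 (shut) to 1.0 (fully open); "grip_force": force on a finger pad.
Only numpy, scipy, OpenCV 4.12 (cv2) and the standard library are available. Lean on these libraries where they do the work, as an engineer would, in place of code of your own. Each camera call takes 0.05 s, during which the arm holds its last target. There are 200 camera calls.

## Working session

There is one attempt and no reset: what is moved stays moved. The work goes in short steps, Python scripts to look and compute and a tool call to move; the robot and the scene stay as the last step left them, time stands still between calls to the robot, and variables do not carry over. Pictures are saved under pics/ and viewed, at most 14 in all, crops included, and the job is handed in when it is done.

Besides the shell and the picture viewer there is one more tool, called after "Call:" by a JSON object that holds its "fn" and its "kwargs". send_rows: Moves the arm, as the interface text tells. Its arguments: {"type":"object","properties":{"deltas":{"type":"array","items":{"type":"array"}},"force":{"type":"number"}},"required":["deltas"]}

```bash
mkdir -p pics; ls
cat > h.py <<'E'
import numpy as np, cv2
from scipy.spatial.transform import Rotation as R
from cell import bot
def cam(n):
    s=bot.state(); im,d=bot.camera(n); i=bot.camera_info(n)
    if 'mount' in i:
        T=np.eye(4); T[:3,:3]=R.from_rotvec(s['tool_rot']).as_matrix(); T[:3,3]=s['position']; T=T@np.array(i['mount'])
    else:
        T=np.eye(4); a=np.array(i['attitude'],float)
        T[:3,:3]=a if a.shape==(3,3) else R.from_rotvec(a).as_matrix(); T[:3,3]=i['xyz']
    K=np.array([[i['fx'],0,i['cx']],[0,i['fy'],i['cy']],[0,0,1]]); D=np.array(i['distortion'],float)
    return im,d,K,D,T
def cloud(d,K,D,T):
    h,w=d.shape; v,u=np.mgrid[:h,:w]
    p=cv2.undistortPoints(np.stack([u,v],-1).reshape(-1,1,2).astype(np.float64),K,D).reshape(h,w,2)
    P=np.stack([p[...,0]*d,-p[...,1]*d,-d],-1)@T[:3,:3].T+T[:3,3]
    P[d==0]=np.nan
    return P
def save(n,im): cv2.imwrite('pics/'+n+'.png',cv2.cvtColor(im,cv2.COLOR_RGB2BGR))
E
python3 - <<'E'
from h import *
for n in('top','side'):
    print(n,bot.camera_info(n))
    im,d,K,D,T=cam(n); P=cloud(d,K,D,T); np.savez(n,im=im,P=P); save(n,im)
    for t in 'round_fixture square_fixture wheel sleeve cap roller nut'.split():
        for r in bot.spot_in(t,n)[:4]:
            a,b=map(int,r['pixel']); print(t,r['pixel'],round(r['score'],2),P[a,b].round(3))
E
```

```text
pics
top {'fx': 479.131292562082, 'fy': 479.131292562082, 'cx': 259.65703044976004, 'cy': 196.8448794108107, 'distortion': array([-0.04008269,  0.        ,  0.        ,  0.        ,  0.        ]), 'xyz': array([ 0.38499542, -0.00962819,  1.07716872]), 'attitude': array([ 0.14380944, -0.13696681, -1.55674169])}
round_fixture [186.3, 319.9] 0.72 [ 0.599 -0.136  0.034]
square_fixture [171.1, 210.2] 0.72 [0.636 0.11  0.015]
wheel [251.0, 342.0] 0.87 [ 0.458 -0.19  -0.001]
sleeve [260.3, 397.9] 0.74 [ 0.439 -0.313 -0.   ]
sleeve [221.4, 387.8] 0.69 [ 0.526 -0.293  0.003]
sleeve [190.5, 374.4] 0.54 [ 0.598 -0.266  0.   ]
roller [241.3, 262.5] 0.7 [ 0.479 -0.01   0.006]
nut [223.2, 166.1] 0.74 [ 0.518  0.208 -0.   ]
nut [255.2, 151.3] 0.67 [0.445 0.238 0.001]
nut [290.8, 143.3] 0.61 [0.368 0.253 0.   ]
side {'fx': 359.07889324355955, 'fy': 359.07889324355955, 'cx': 262.09034249275453, 'cy': 195.46977904223277, 'distortion': array([-0.00181393,  0.        ,  0.        ,  0.        ,  0.        ]), 'xyz': array([0.41070626, 0.74839998, 0.67553795]), 'attitude': array([ 0.13815744, -1.23942876, -2.68876902])}
round_fixture [170.1, 258.5] 0.61 [ 0.608 -0.128  0.014]
square_fixture [226.1, 228.3] 0.94 [0.635 0.122 0.011]
wheel [167.5, 307.2] 0.5 [ 0.461 -0.164  0.019]
sleeve [145.9, 317.2] 0.64 [ 0.442 -0.321  0.004]
cap [286.9, 248.7] 0.84 [0.54  0.3   0.021]
cap [188.0, 207.7] 0.42 [0.73  0.001 0.027]
roller [198.7, 295.4] 0.58 [ 0.479 -0.021  0.011]
nut [279.6, 328.0] 0.77 [0.37  0.236 0.006]
nut [258.0, 266.8] 0.76 [0.517 0.214 0.019]
nut [270.7, 299.0] 0.49 [0.437 0.223 0.005]
```

Run:
```python
from h import *
a=np.load('top.npz')['im']; save('top2',cv2.resize(a,(800,600),interpolation=cv2.INTER_CUBIC))
# rings: fit circles to height bands (top camera)
P=np.load('top.npz')['P']
for n,x,y,z,r in [('round',.6,-.128,.015,.055),('sq',.636,.115,.012,.06),('wheel',.458,-.185,.02,.04),('roller',.479,-.014,.018,.03),('sl1',.439,-.313,.018,.025),('sl2',.526,-.293,.018,.025),('sl3',.598,-.266,.018,.025),('cap',.54,.3,.022,.028),('cap?',.73,0,.022,.028),('n1',.518,.212,.02,.023),('n2',.441,.232,.02,.023),('n3',.369,.248,.02,.023)]:
    m=(np.hypot(P[...,0]-x,P[...,1]-y)<r)&(abs(P[...,2]-z)<.006)
    q=P[m][:,:2].astype(np.float32)
    if len(q)<8: print(n,len(q));continue
    c,rr=cv2.minEnclosingCircle(q); v,u=np.where(m)
    rgb=a[m].mean(0).round()
    print(n,len(q),np.round(c,4),round(rr,4),'mean',q.mean(0).round(4),'z',np.median(P[m][:,2]).round(4),'px',v.mean().round(),u.mean().round(),rgb)
```

```text
round 1169 [ 0.6063 -0.1378] 0.0462 mean [ 0.6047 -0.137 ] z 0.0158 px 185.0 319.0 [249. 250. 249.]
sq 1296 [0.6323 0.1144] 0.0587 mean [0.6305 0.1139] z 0.0127 px 174.0 208.0 [111. 116. 122.]
wheel 489 [ 0.4521 -0.1819] 0.0304 mean [ 0.4523 -0.1819] z 0.0206 px 253.0 340.0 [58. 70. 65.]
roller 264 [ 0.4738 -0.0132] 0.0219 mean [ 0.4736 -0.0132] z 0.0186 px 243.0 263.0 [181. 187. 183.]
sl1 127 [ 0.439  -0.3094] 0.018 mean [ 0.4394 -0.3093] z 0.0177 px 259.0 398.0 [249. 151.  57.]
sl2 90 [ 0.5184 -0.2842] 0.018 mean [ 0.5212 -0.2868] z 0.0182 px 222.0 386.0 [201. 215. 208.]
sl3 124 [ 0.601  -0.2698] 0.0185 mean [ 0.6009 -0.2696] z 0.018 px 187.0 377.0 [248. 166. 195.]
cap 218 [0.5472 0.2937] 0.0195 mean [0.5473 0.293 ] z 0.0218 px 208.0 127.0 [236. 200.  96.]
cap? 40 [ 0.7295 -0.0026] 0.0252 mean [ 0.7287 -0.0034] z 0.0256 px 131.0 260.0 [ 64. 120. 163.]
n1 117 [0.5129 0.2065] 0.0165 mean [0.5126 0.2062] z 0.0206 px 224.0 165.0 [242.  70.  59.]
n2 126 [0.437 0.232] 0.0167 mean [0.4367 0.2318] z 0.0203 px 258.0 152.0 [228. 236. 232.]
n3 135 [0.3693 0.2436] 0.0168 mean [0.3688 0.2432] z 0.0203 px 290.0 145.0 [239.  62.  54.]
```

View pics/top2.png

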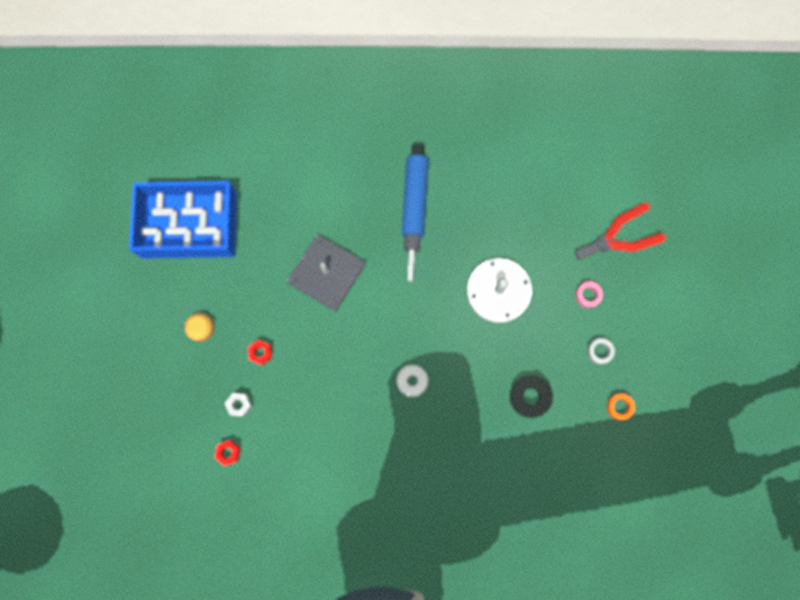

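View pics/side.png

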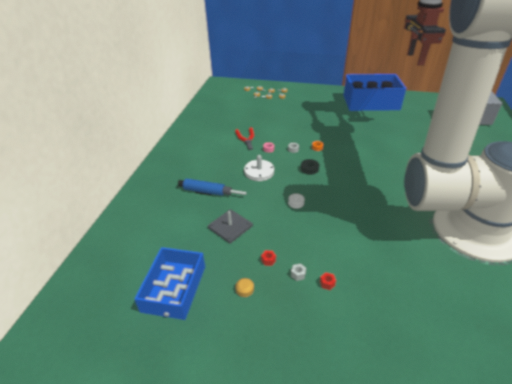

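Candidates (top picture, row/col):
- **Wheel:** black grooved wheel (253,340). The aluminium roller (243,263) has the same shape but is not black.
- **Sleeve:** steel (222,386). The orange (259,398) and pink (187,377) ones are look-alikes.
- **Nut:** steel (258,152). The red ones at (224,165) and (290,145) are look-alikes.
- **Cap:** brass (208,127), the only one.

The fixtures are at (185,319) round and (174,208) square. The first reach is the black wheel.

```bash
cat >> h.py <<'E'
def plan(x,y,z,roll=0):
    s=bot.state(); M=R.from_rotvec(s['tool_rot']).as_matrix()
    print('t',round(s['t'],2),'tcp',np.round(s['position'],4),'yaw(tool y)',np.degrees(np.arctan2(M[1,1],M[0,1])).round(1),'tilt z',M[:,2].round(3),'F',np.round(s['force'],1),'w',round(s['width'],3),'g',round(s['grip_force'],1))
    print('to',(x,y,z),'tool cm:',(M.T@(np.array([x,y,z])-s['position'])*100).round(2))
E
python3 - <<'E'
from h import *
a=np.load('top.npz')['im']; c=a[160:300,110:430]; save('crop',cv2.resize(c,(800,350),interpolation=cv2.INTER_CUBIC))
plan(.452,-.182,.2)
print(bot.camera_info('wrist')['mount'].round(3))
E
```

```text
t 0.8 tcp [ 0.1443 -0.5824  0.2227] yaw(tool y) -76.1 tilt z [ 0. -0. -1.] F [-0.3 -0.7 -0.1] w 1.0 g 0.0
to (0.452, -0.182, 0.2) tool cm: [ 39.5  -31.47   2.27]
[[-0.     0.966  0.257  0.07 ]
 [ 1.     0.    -0.     0.   ]
 [-0.     0.257 -0.966 -0.162]
 [ 0.     0.     0.     1.   ]]
```

View pics/crop.png

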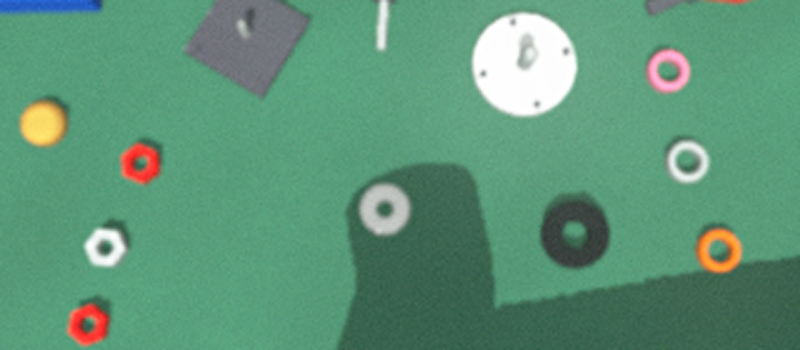

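The crop shows a matte black grooved wheel at crop (232,575), which is full picture (253,340). It is clearly distinct from the roller, and the only steel-grey sleeve lies between pink and orange. I'm going there.

Call:
{"fn": "send_rows", "kwargs": {"deltas": [[8.7, [3.3, -2.62, 0.2], 0], [8.7, [3.3, -2.62, 0.2], 0], [8.7, [3.3, -2.62, 0.2], 0], [8.7, [3.3, -2.62, 0.2], 0], [8.7, [3.3, -2.62, 0.2], 0], [8.7, [3.3, -2.62, 0.2], 0], [8.7, [3.3, -2.62, 0.2], 0], [8.7, [3.3, -2.62, 0.2], 0], [8.7, [3.3, -2.62, 0.2], 0], [8.7, [3.3, -2.62, 0.2], 0], [8.7, [3.3, -2.62, 0.2], 0], [8.7, [3.3, -2.62, 0.2], 0]], "force": 25}}

```text
t: 2.0
position: [0.4539, -0.1805, 0.1989]
tool_rot: [3.118, 0.38, 0.001]
force: [0.2, -0.4, 0.1]
width: 0.992
grip_force: 0.0
```

```bash
cat >> h.py <<'E'
def ring(P,x,y,z,r,dz=.005,show=True):
    "centre of the flat face at height z near x,y"
    m=(np.hypot(P[...,0]-x,P[...,1]-y)<r)&(abs(P[...,2]-z)<dz)
    q=P[m][:,:2].astype(np.float32)
    if len(q)<20: print('few',len(q)); return None
    c,rr=cv2.minEnclosingCircle(q)
    b=cv2.minAreaRect(q)
    print('ring n',len(q),'c',np.round(c,4),'r',round(rr,4),'z',np.median(P[m][:,2]).round(4),'rect',np.round(b[0],4),np.round(b[1],4),round(b[2],1))
    return c
E
python3 - <<'E'
from h import *
plan(.452,-.182,.2)
im,d,K,D,T=cam('wrist'); P=cloud(d,K,D,T); save('w1',im); np.savez('w1',im=im,P=P)
print(bot.spot_in('wheel','wrist')[:2])
c=ring(P,.452,-.182,.02,.045)
plan(*c,.03)
E
```

```text
t 2.0 tcp [ 0.4539 -0.1805  0.1989] yaw(tool y) -76.1 tilt z [ 0.001 -0.    -1.   ] F [ 0.2 -0.4  0.1] w 0.992 g 0.0
to (0.452, -0.182, 0.2) tool cm: [-0.22  0.1  -0.11]
[{'pixel': [181.1, 251.3], 'score': 0.71}]
ring n 1713 c [ 0.4534 -0.1831] r 0.0299 z 0.0202 rect [ 0.4533 -0.1828] [0.0589 0.0582] 15.4
t 2.1 tcp [ 0.455  -0.1782  0.1982] yaw(tool y) -75.7 tilt z [ 0.     0.002 -1.   ] F [-0.9 -0.2 -0. ] w 0.99 g 0.0
to (0.45338332653045654, -0.1831456869840622, 0.03) tool cm: [-0.29  0.46 16.82]
```

View pics/w1.png

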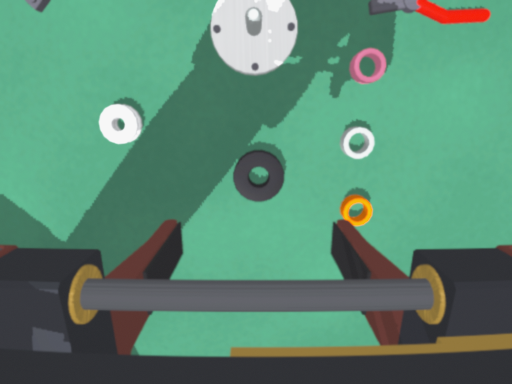

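The wheel is at (175,259) between the fingers, and the round fixture is ahead at (28,254). I'm descending and gripping.

Call:
{"fn": "send_rows", "kwargs": {"deltas": [[8.7, [-0.1, 0.15, 3.6], 0], [8.7, [-0.1, 0.15, 3.6], 0], [8.7, [-0.1, 0.15, 3.6], 0], [8.7, [0, 0, 3.6], 0], [8.7, [0, 0, 3.2], 0], [8.7, [0, 0, 1.0], 0], [8.7, [0, 0, 0.6], 0], [8.7, [0, 0, 0], 0], [5.5, [0, 0, 0], 0], [5.5, [0, 0, 0], 0], [5.5, [0, 0, 0], 0], [5.5, [0, 0, 0], 0]]}}

```text
t: 3.3
position: [0.4517, -0.187, 0.0075]
tool_rot: [3.118, 0.381, 0.002]
force: [-0.1, 1.2, 5.2]
width: 0.668
grip_force: 25.1
```

Run:
```python
from h import *
plan(.453,-.183,.1)
P=np.load('w1.npz')['P']; ring(P,.606,-.138,.015,.05,.004)
# spindle
m=(np.hypot(P[...,0]-.606,P[...,1]+.138)<.05)&(P[...,2]>.045)&(P[...,2]<.065)
print(m.sum(),P[m].mean(0),P[m].min(0),P[m].max(0))
```

```text
t 3.3 tcp [ 0.4517 -0.187   0.0075] yaw(tool y) -76.1 tilt z [ 0.001 -0.    -1.   ] F [-0.1  1.2  5.2] w 0.668 g 25.1
to (0.453, -0.183, 0.1) tool cm: [ 0.24 -0.36 -9.25]
ring n 4929 c [ 0.6066 -0.1401] r 0.0461 z 0.0153 rect [ 0.5981 -0.1418] [0.0733 0.0903] 13.9
292 [ 0.60498672 -0.14031281  0.05840938] [ 0.59909109 -0.14787157  0.04516283] [ 0.61417221 -0.13200802  0.063917  ]
```

Call:
{"fn": "send_rows", "kwargs": {"deltas": [[5.5, [0, 0, -2], 0], [5.5, [0, 0, -3], 0], [5.5, [0, 0, -3], 0], [5.5, [1, 0, -2.5], 0], [5.5, [3, -0.2, 0], 0], [5.5, [3, -0.2, 0], 0], [5.5, [3, -0.2, 0], 0], [5.5, [3, -0.2, 0], 0], [5.5, [2, -0.1, 0], 0], [5.5, [1, 0, 0], 0], [5.5, [0, 0, 0], 0], [5.5, [0, 0, 0], 0]]}}

```text
t: 4.5
position: [0.6037, -0.1402, 0.1114]
tool_rot: [3.118, 0.38, -0.001]
force: [-0.2, 0.1, -0.9]
width: 0.665
grip_force: 25.0
```

Run:
```python
from h import *
im,d,K,D,T=cam('wrist'); P=cloud(d,K,D,T); save('w2',im); np.savez('w2',im=im,P=P)
plan(.606,-.139,.1); s=bot.state(); z=s['position'][2]
print('base');ring(P,.606,-.138,.015,.05,.004)
print('wheel');ring(P,.606,-.138,z+.0125,.04,.005)
```

```text
t 4.55 tcp [ 0.6036 -0.1404  0.1117] yaw(tool y) -76.1 tilt z [-0.001 -0.    -1.   ] F [-0.7  0.3  0. ] w 0.669 g 25.0
to (0.606, -0.139, 0.1) tool cm: [ 0.26 -0.07  1.16]
base
ring n 4809 c [ 0.6072 -0.1397] r 0.0461 z 0.0153 rect [ 0.6097 -0.1389] [0.0875 0.0878] 58.7
wheel
ring n 7447 c [ 0.6148 -0.1372] r 0.0378 z 0.1241 rect [ 0.6081 -0.1412] [0.0594 0.0662] 50.0
```

View pics/w2.png

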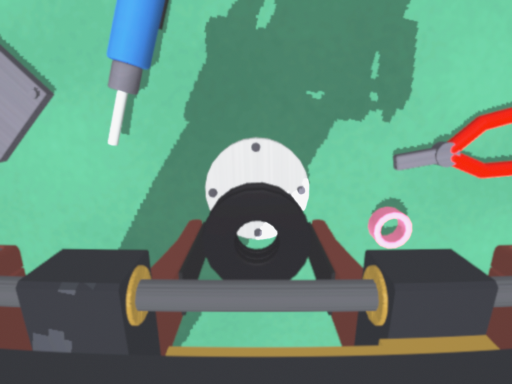

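```bash
cat >> h.py <<'E'
def bore(P,x,y,z,r0,rb,dz=.004):
    "least-squares circle centre on the inner edge: pixels NOT at height z, enclosed"
    m=((np.hypot(P[...,0]-x,P[...,1]-y)<r0)&(abs(P[...,2]-z)<dz)).astype(np.uint8)
    cs,h=cv2.findContours(m,cv2.RETR_CCOMP,cv2.CHAIN_APPROX_NONE)
    out=[]
    for c,hh in zip(cs,h[0]):
        if hh[3]<0 or len(c)<20: continue
        q=P[c[:,0,1],c[:,0,0],:2]; A=np.c_[2*q,np.ones(len(q))]; s=np.linalg.lstsq(A,(q**2).sum(1),rcond=None)[0]
        rr=np.sqrt(s[2]+s[0]**2+s[1]**2)
        print('bore px',c[:,0].mean(0).round(),'c',s[:2].round(4),'r',rr.round(4),'n',len(q))
E
python3 - <<'E'
from h import *
f=np.load('w2.npz'); P=f['P']; im=f['im']
bore(P,.606,-.139,.1241,.045,.012)
k=(im.max(2)<70)&(im.max(2).astype(int)-im.min(2)<25)
Q=P.copy(); Q[~k]=np.nan
ring(Q,.606,-.139,.1241,.034,.004)
E
```

```text
bore px [256. 240.] c [ 0.6068 -0.1397] r 0.0122 n 120
ring n 6992 c [ 0.606 -0.14 ] r 0.0314 z 0.1241 rect [ 0.6098 -0.139 ] [0.0528 0.0606] 13.5
```

The wheel bore is centred on the fixture to under 1 mm, so I'm lowering.

Call:
{"fn": "send_rows", "kwargs": {"deltas": [[5.5, [0, 0, 2], 0], [5.5, [0, 0, 2.5], 0], [5.5, [0, 0, 2.5], 0], [5.5, [0, 0, 1], 0], [5.5, [0, 0, 0.5], 0], [5.5, [0, 0, 0.3], 0], [5.5, [0, 0, 0.1], 0], [5.5, [0, 0, 0], 0]]}}

```text
t: 5.35
position: [0.605, -0.1401, 0.0239]
tool_rot: [3.118, 0.38, 0.003]
force: [1.1, -0.5, -1.9]
width: 0.667
grip_force: 25.0
```

Call:
{"fn": "send_rows", "kwargs": {"deltas": [[5.5, [0, 0, 0.15], 0], [8, [0, 0, 0], 0], [8, [0, 0, 0], 0], [8, [0, 0, 0], 0], [8, [0, 0, -2], 0], [8, [0, 0, -3.5], 0], [8, [0, 0, -4], 0], [8, [-2, 2, -3.5], 0], [6.5, [-3, 3, -1], 0], [6.5, [-3, 3, 0], 0], [6.5, [-2.8, 3, 0], 0], [6.5, [-1, 1.1, 0], 0]]}}

```text
t: 6.55
position: [0.5171, -0.2886, 0.1613]
tool_rot: [3.118, 0.375, -0.001]
force: [-0.5, -0.9, -0.2]
width: 0.744
grip_force: 0.0
```

Call:
{"fn": "send_rows", "kwargs": {"deltas": [[6.5, [0, 0, 0], 0], [6.5, [0, 0, 0], 0]]}}

```text
t: 6.75
position: [0.5194, -0.285, 0.161]
tool_rot: [-3.118, -0.38, -0.001]
force: [-0.9, 0.2, -1.3]
width: 0.739
grip_force: 0.0
```

Run:
```python
from h import *
im,d,K,D,T=cam('wrist'); P=cloud(d,K,D,T); save('w3',im); np.savez('w3',im=im,P=P)
print('wheel');ring(P,.606,-.139,.035,.04,.004); bore(P,.606,-.139,.035,.04,.012)
m=np.hypot(P[...,0]-.52,P[...,1]+.287)<.02; m&=abs(P[...,2]-.018)<.004; print(im[m].mean(0))
c=ring(P,.521,-.287,.018,.03); bore(P,.521,-.287,.018,.03,.012)
plan(*c,.006)
```

```text
wheel
ring n 2878 c [ 0.6073 -0.1402] r 0.0304 z 0.0352 rect [ 0.6074 -0.1404] [0.0589 0.0592] 67.9
bore px [121.  56.] c [ 0.6076 -0.1377] r 0.0139 n 91
[230.45849802 234.52371542 234.17391304]
ring n 517 c [ 0.5192 -0.2847] r 0.0178 z 0.0179 rect [ 0.5197 -0.2851] [0.0345 0.0346] 12.7
bore px [256. 182.] c [ 0.5194 -0.2847] r 0.0122 n 64
t 6.8 tcp [ 0.5196 -0.2845  0.1609] yaw(tool y) -76.0 tilt z [ 0.     0.001 -1.   ] F [ 0.7 -0.1  1. ] w 0.741 g 0.0
to (0.5192123055458069, -0.28470224142074585, 0.006) tool cm: [-0.05  0.02 15.49]
```

View pics/w3.png

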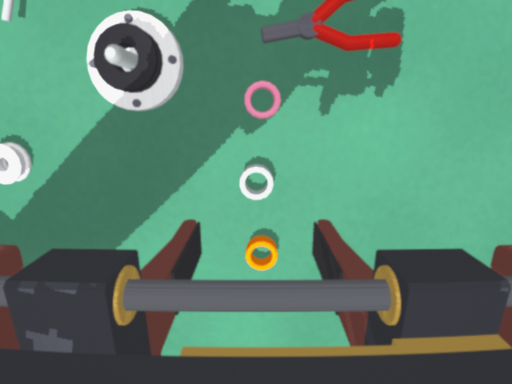

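The wheel is seated, with its top at z = 35 mm. The steel sleeve is at (182,257), directly below the tool. Descending.

Call:
{"fn": "send_rows", "kwargs": {"deltas": [[6.5, [0, 0, 3], 0], [6.5, [0, 0, 4], 0], [6.5, [0, 0, 4], 0], [6.5, [0, 0, 3], 0], [6.5, [0, 0, 1], 0], [6.5, [0, 0, 0.6], 0], [6.5, [0, 0, 0], 0], [3, [0, 0, 0], 0], [3, [0, 0, 0], 0], [3, [0, 0, 0], 0], [3, [0, 0, 0], 0], [3, [0, 0, 0], 0]]}}

```text
t: 8.0
position: [0.5192, -0.2859, 0.006]
tool_rot: [3.118, 0.38, 0.002]
force: [-0.4, -0.2, 3.7]
width: 0.404
grip_force: 25.0
```

Call:
{"fn": "send_rows", "kwargs": {"deltas": [[3, [0, 0, -2], 0], [3, [0, 0, -3.5], 0], [3, [0, 0, -3.5], 0], [3, [1, -1, -2.5], 0], [3, [2.5, -2.5, -1], 0], [3, [3, -3, 0], 0], [3, [3, -3, 0], 0], [3, [1.8, -1.8, 0], 0], [3, [0.7, -0.8, 0], 0], [3, [0, 0, 0], 0], [3, [0, 0, 0], 0], [3, [0, 0, 0], 0]]}}

```text
t: 9.2
position: [0.6057, -0.1409, 0.1301]
tool_rot: [3.118, 0.378, -0.001]
force: [1.2, -0.1, -0.7]
width: 0.405
grip_force: 25.0
```

Run:
```python
from h import *
im,d,K,D,T=cam('wrist'); P=cloud(d,K,D,T); save('w4',im); np.savez('w4',im=im,P=P)
z=bot.state()['position'][2]
m=(np.hypot(P[...,0]-.607,P[...,1]+.14)<.025)&(P[...,2]>z); print('z top',np.median(P[m][:,2]))
print('base');ring(P,.606,-.138,.015,.05,.004)
print('sleeve');bore(P,.607,-.14,z+.012,.03,.012)
plan(.607,-.14,.1)
```

```text
z top 0.22546462483123408
base
ring n 3313 c [ 0.6072 -0.1398] r 0.0461 z 0.0153 rect [ 0.6074 -0.1397] [0.0907 0.0909] 60.2
sleeve
bore px [256. 244.] c [ 0.6062 -0.141 ] r 0.0121 n 120
t 9.25 tcp [ 0.6058 -0.1409  0.1302] yaw(tool y) -76.2 tilt z [-0. -0. -1.] F [-0.2 -0.2 -0.7] w 0.403 g 25.0
to (0.607, -0.14, 0.1) tool cm: [ 0.14 -0.06  3.02]
```

Call:
{"fn": "send_rows", "kwargs": {"deltas": [[3, [0.12, -0.1, 2], 0], [3, [0, 0, 2], 0], [3, [0, 0, 2], 0], [3, [0, 0, 1.5], 0], [3, [0, 0, 0.7], 0], [3, [0, 0, 0.4], 0], [3, [0, 0, 0.2], 0], [3, [0, 0, 0], 0]]}}

```text
t: 10.05
position: [0.6076, -0.1384, 0.0428]
tool_rot: [3.118, 0.38, 0.002]
force: [-0.3, -0.0, -0.1]
width: 0.403
grip_force: 25.0
```

Call:
{"fn": "send_rows", "kwargs": {"deltas": [[3, [0, 0, 0.15], 0], [6.5, [0, 0, 0], 0], [6.5, [0, 0, 0], 0], [6.5, [0, 0, 0], 0], [6.5, [0, 0, -2], 0], [6.5, [0, 0, -3.5], 0], [6.5, [0, 0, -3.5], 0], [6.5, [0.4, -4, -2], 0], [6.5, [0.5, -4.7, -1], 0], [6.5, [0.5, -4.7, 0], 0], [6.5, [0.5, -4.7, 0], 0], [6.5, [0.5, -4.7, 0], 0]]}}

```text
t: 11.25
position: [0.5753, 0.0906, 0.1612]
tool_rot: [3.119, 0.38, 0.002]
force: [0.0, 0.3, 0.6]
width: 0.742
grip_force: 0.0
```

Call:
{"fn": "send_rows", "kwargs": {"deltas": [[6.5, [0.5, -4.7, 0], 0], [6.5, [0.5, -4.7, 0], 0], [6.5, [0.5, -4.7, 0], 0], [6.5, [0.4, -3.5, 0], 0], [6.5, [0.2, -2, 0], 0], [6.5, [0, -0.5, 0], 0], [6.5, [0, 0, 0], 0], [6.5, [0, 0, 0], 0]]}}

```text
t: 12.05
position: [0.5481, 0.288, 0.1607]
tool_rot: [3.118, 0.379, 0.0]
force: [0.4, 0.5, -0.2]
width: 0.742
grip_force: 0.0
```

Run:
```python
from h import *
im,d,K,D,T=cam('wrist'); P=cloud(d,K,D,T); save('w5',im); np.savez('w5',im=im,P=P)
c=ring(P,.547,.293,.021,.03,.003); m=(np.hypot(P[...,0]-.547,P[...,1]-.293)<.035)&(P[...,2]>.006)
q=P[m]; c=cv2.minEnclosingCircle(q[:,:2].astype(np.float32)); print(c,len(q))
plan(*c[0],.006); print(bot.state()['joint_pos'])
f,_,K,D,T=cam('top'); save('t5',cv2.resize(f[150:220,280:360],(640,560),interpolation=cv2.INTER_CUBIC))
P=cloud(_,K,D,T); ring(P,.607,-.14,.053,.025,.004);ring(P,.607,-.14,.035,.04,.004)
```

```text
ring n 909 c [0.5494 0.2947] r 0.0191 z 0.0217 rect [0.5489 0.2945] [0.0363 0.0354] 40.2
((0.5514258742332458, 0.2946925461292267), 0.033281367272138596) 20515
t 12.1 tcp [0.5482 0.2878 0.1608] yaw(tool y) -76.2 tilt z [ 0. -0. -1.] F [-1.  -0.2  0.6] w 0.742 g 0.0
to (0.5514258742332458, 0.2946925461292267, 0.006) tool cm: [ 0.47 -0.6  15.48]
[ 4.28695798e-01  1.38814412e-01  1.28857621e+00 -4.63203348e-04
  1.71406752e+00  1.75807076e+00]
ring n 129 c [ 0.6073 -0.1377] r 0.0181 z 0.0531 rect [ 0.6075 -0.1371] [0.0342 0.0346] 22.9
ring n 323 c [ 0.6068 -0.138 ] r 0.0302 z 0.0353 rect [ 0.6072 -0.1381] [0.0578 0.0585] 0.2
```

View pics/w5.png

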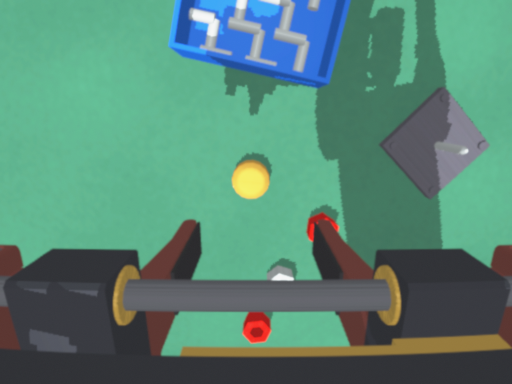

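The cap is at (180,250) and is the only brass part. The sleeve is seated, with its top at 53 mm. Descending on the cap.

Call:
{"fn": "send_rows", "kwargs": {"deltas": [[6.5, [0.24, -0.6, 3], 0], [6.5, [0, 0, 4], 0], [6.5, [0, 0, 4], 0], [6.5, [0, 0, 3], 0], [6.5, [0, 0, 1], 0], [6.5, [0, 0, 0.6], 0], [6.5, [0, 0, 0], 0], [3.4, [0, 0, 0], 0], [3.4, [0, 0, 0], 0], [3.4, [0, 0, 0], 0], [3.4, [0, 0, 0], 0], [3.4, [0, 0, 0], 0]]}}

```text
t: 13.35
position: [0.5492, 0.2956, 0.0058]
tool_rot: [-3.118, -0.381, -0.003]
force: [-0.4, -1.3, 4.3]
width: 0.443
grip_force: 25.0
```

Call:
{"fn": "send_rows", "kwargs": {"deltas": [[3.4, [0, 0, -2], 0], [3.4, [0, 0, -3.5], 0], [3.4, [0, 0, -3.5], 0], [3.4, [0, 2, -2.5], 0], [3.4, [-0.5, 4, -1], 0], [3.4, [-0.5, 4.5, 0], 0], [3.4, [-0.5, 4.5, 0], 0], [3.4, [-0.5, 4.5, 0], 0], [3.4, [-0.5, 4.5, 0], 0], [3.4, [-0.5, 4.5, 0], 0], [3.4, [-0.5, 4.5, 0], 0], [3.4, [-0.5, 4.5, 0], 0]]}}

```text
t: 14.55
position: [0.5997, -0.0798, 0.1291]
tool_rot: [-3.118, -0.381, 0.001]
force: [0.6, -0.7, -0.9]
width: 0.45
grip_force: 25.0
```

Call:
{"fn": "send_rows", "kwargs": {"deltas": [[3.4, [-0.5, 3, 0], 0], [3.4, [-0.2, 2, 0], 0], [3.4, [0, 1, 0], 0], [3.4, [0, 0, 0], 0], [3.4, [0, 0, 0], 0], [3.4, [0, 0, 0], 0]]}}

```text
t: 15.15
position: [0.6077, -0.1367, 0.1296]
tool_rot: [-3.118, -0.383, 0.0]
force: [-0.4, 0.3, -1.3]
width: 0.45
grip_force: 25.0
```

Run:
```python
from h import *
im,d,K,D,T=cam('wrist'); P=cloud(d,K,D,T); save('w6',im); np.savez('w6',im=im,P=P)
z=bot.state()['position'][2]
print('base');ring(P,.606,-.138,.015,.05,.004)
h=cv2.cvtColor(im,cv2.COLOR_RGB2HSV); k=(h[...,0]>15)&(h[...,0]<32)&(h[...,1]>100)
Q=P.copy(); Q[~k]=np.nan
m=k&(np.hypot(P[...,0]-.607,P[...,1]+.14)<.04)&(P[...,2]<z+.03); print('top z',np.nanmax(P[m][:,2]), 'tcp',z)
zt=np.nanpercentile(P[m][:,2],80)
print('cap');ring(Q,.607,-.14,zt,.03,.002)
plan(.6072,-.1398,.1)
```

```text
base
ring n 3006 c [ 0.6072 -0.1398] r 0.0461 z 0.0153 rect [ 0.6131 -0.1386] [0.0791 0.092 ] 11.0
top z 0.14807389329950058 tcp 0.1297036400002442
cap
ring n 2468 c [ 0.6074 -0.1369] r 0.0169 z 0.1458 rect [ 0.6072 -0.1372] [0.0325 0.0321] 22.9
t 15.2 tcp [ 0.6077 -0.1367  0.1297] yaw(tool y) -76.0 tilt z [ 0.  0. -1.] F [ 1.7 -0.  -0.7] w 0.446 g 25.0
to (0.6072, -0.1398, 0.1) tool cm: [-0.12  0.29  2.97]
```

View pics/w6.png

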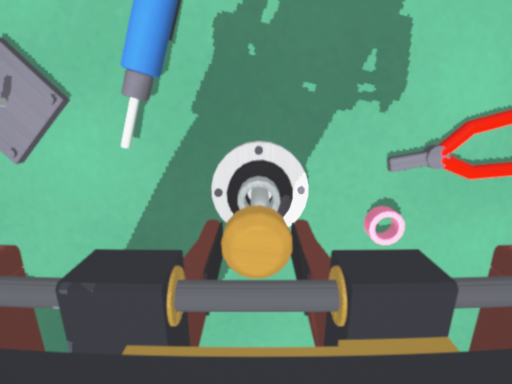

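The cap is held level at (240,257), over the wheel and sleeve at (195,258). I'm correcting 3 mm and lowering.

Call:
{"fn": "send_rows", "kwargs": {"deltas": [[3.4, [-0.1, 0.27, 1], 0], [3.4, [0, 0, 2], 0], [3.4, [0, 0, 2], 0], [3.4, [0, 0, 1], 0], [3.4, [0, 0, 0.5], 0], [3.4, [0, 0, 0.3], 0], [3.4, [0, 0, 0.1], 0], [3.4, [0, 0, 0], 0]]}}

```text
t: 16.0
position: [0.6077, -0.1411, 0.0615]
tool_rot: [3.118, 0.38, 0.002]
force: [0.0, -0.0, -0.9]
width: 0.445
grip_force: 25.0
```

Call:
{"fn": "send_rows", "kwargs": {"deltas": [[3.4, [0, 0, 0.15], 0], [3.4, [0, 0, 0.1], 0], [3.4, [0, 0, 0], 0], [3.4, [0, 0, 0], 0]]}}

```text
t: 16.4
position: [0.6076, -0.1411, 0.0588]
tool_rot: [3.118, 0.38, 0.002]
force: [-0.6, 0.6, 1.1]
width: 0.451
grip_force: 25.0
```

Call:
{"fn": "send_rows", "kwargs": {"deltas": [[6.5, [0, 0, 0.03], 0], [6.5, [0, 0, 0], 0], [6.5, [0, 0, 0], 0], [6.5, [0, 0, -2], 0], [6.5, [0, 0, -3.5], 0], [6.5, [-0.9, -1.6, -3], 0], [6.5, [-2.5, -4, -2], 0], [6.5, [-2.5, -4, 0], 0], [6.5, [-2.5, -4, 0], 0], [6.5, [-1.5, -2, 0], 0], [6.5, [0, 0, 0], 0], [6.5, [0, 0, 0], 0]]}}

```text
t: 17.6
position: [0.4747, -0.014, 0.1627]
tool_rot: [3.118, 0.382, 0.002]
force: [-0.4, -0.4, -0.4]
width: 0.739
grip_force: 0.0
```

Run:
```python
from h import *
im,d,K,D,T=cam('wrist'); P=cloud(d,K,D,T); save('w7',im); np.savez('w7',im=im,P=P)
c=ring(P,.474,-.013,.018,.035,.004); bore(P,.474,-.013,.018,.035,.008)
plan(*c,.005)
f,_,K,D,T=cam('top')
P=cloud(_,K,D,T); 
for z,r in((.075,.025),(.053,.03),(.035,.04)): ring(P,.607,-.14,z,r,.004)
```

```text
ring n 1142 c [ 0.4745 -0.0145] r 0.0219 z 0.0182 rect [ 0.4744 -0.0142] [0.0428 0.0428] 22.0
bore px [256. 182.] c [ 0.4744 -0.0142] r 0.0084 n 43
t 17.65 tcp [ 0.4749 -0.0144  0.1625] yaw(tool y) -76.1 tilt z [ 0.001 -0.    -1.   ] F [ 0.   0.5 -0.4] w 0.743 g 0.0
to (0.4745122492313385, -0.014457478187978268, 0.005) tool cm: [-0.05 -0.02 15.75]
ring n 152 c [ 0.6072 -0.142 ] r 0.0185 z 0.0752 rect [ 0.6085 -0.1453] [0.0363 0.0261] 17.4
few 0
ring n 81 c [ 0.6073 -0.139 ] r 0.0297 z 0.0356 rect [ 0.613  -0.1486] [0.0584 0.0357] 32.6
```

View pics/w7.png

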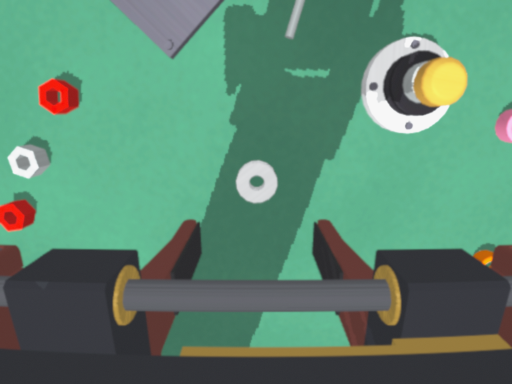

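The cap sits on the stack with its top at 75 mm, seen at (80,440). The roller is centred below at (182,257). Grasping it.

Call:
{"fn": "send_rows", "kwargs": {"deltas": [[6.5, [0, 0, 3], 0], [6.5, [0, 0, 4], 0], [6.5, [0, 0, 4], 0], [6.5, [0, 0, 3], 0], [6.5, [0, 0, 1.2], 0], [6.5, [0, 0, 0.5], 0], [6.5, [0, 0, 0], 0], [3.8, [0, 0, 0], 0], [3.8, [0, 0, 0], 0], [3.8, [0, 0, 0], 0], [3.8, [0, 0, 0], 0], [3.8, [0, 0, 0], 0]]}}

```text
t: 18.9
position: [0.4754, -0.0141, 0.0067]
tool_rot: [3.118, 0.38, 0.004]
force: [0.4, 0.4, 4.9]
width: 0.485
grip_force: 25.0
```

Call:
{"fn": "send_rows", "kwargs": {"deltas": [[3.8, [0, 0, -2], 0], [3.8, [0, 0, -3.5], 0], [3.8, [0, 0, -3.5], 0], [3.8, [1.3, -0.6, -2.5], 0], [3.8, [3.5, -1.7, 0], 0], [3.8, [4, -1.9, 0], 0], [3.8, [4, -1.9, 0], 0], [3.8, [3.5, -1.6, 0], 0], [3.8, [2, -1, 0], 0], [3.8, [0, 0, 0], 0], [3.8, [0, 0, 0], 0], [3.8, [0, 0, 0], 0]]}}

```text
t: 20.1
position: [0.6305, 0.1135, 0.1203]
tool_rot: [3.118, 0.379, -0.001]
force: [0.5, 0.8, -0.9]
width: 0.487
grip_force: 25.0
```

Run:
```python
from h import *
im,d,K,D,T=cam('wrist'); P=cloud(d,K,D,T); save('w8',im); np.savez('w8',im=im,P=P)
z=bot.state()['position'][2]
print('base');ring(P,.632,.114,.012,.065,.003)
P7=np.load('w5.npz')['P']; print('base w5'); ring(P7,.632,.114,.012,.065,.003)
m=(np.hypot(P7[...,0]-.632,P7[...,1]-.114)<.03)&(P7[...,2]>.03)&(P7[...,2]<.065); print('spindle w5',P7[m].mean(0),m.sum())
print('roller');bore(P,.632,.114,z+.0117,.035,.008)
plan(.632,.114,.1)
```

```text
base
ring n 6103 c [0.632 0.113] r 0.0586 z 0.0123 rect [0.6317 0.113 ] [0.0843 0.0841] 59.5
base w5
ring n 5831 c [0.6314 0.1137] r 0.0587 z 0.0124 rect [0.6318 0.1132] [0.0855 0.0849] 60.1
spindle w5 [0.63146704 0.11532183 0.04636067] 171
roller
bore px [256. 246.] c [0.6298 0.1131] r 0.0083 n 78
t 20.15 tcp [0.6306 0.1134 0.1206] yaw(tool y) -76.1 tilt z [-0. -0. -1.] F [-1.2  0.3 -0.6] w 0.483 g 25.0
to (0.632, 0.114, 0.1) tool cm: [ 0.15 -0.02  2.06]
```

View pics/w8.png

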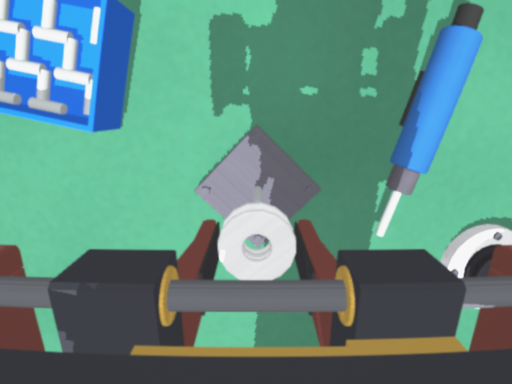

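The roller is held at (245,257). Shifting 2 mm and lowering.

Call:
{"fn": "send_rows", "kwargs": {"deltas": [[3.8, [0.19, 0.05, 2], 0], [3.8, [0, 0, 2], 0], [3.8, [0, 0, 2], 0], [3.8, [0, 0, 2], 0], [3.8, [0, 0, 1.2], 0], [3.8, [0, 0, 0.4], 0], [3.8, [0, 0, 0.3], 0], [3.8, [0, 0, 0.1], 0], [3.8, [0, 0, 0], 0], [3.8, [0, 0, 0.1], 0], [3.8, [0, 0, 0], 0]]}}

```text
t: 21.25
position: [0.6334, 0.1144, 0.0198]
tool_rot: [-3.118, -0.381, -0.001]
force: [-0.9, 0.5, -0.2]
width: 0.488
grip_force: 25.0
```

Call:
{"fn": "send_rows", "kwargs": {"deltas": [[3.8, [0, 0, 0.07], 0], [6, [0, 0, 0], 0], [6, [0, 0, 0], 0], [6, [0, 0, 0], 0], [6, [0, 0, -2], 0], [6, [0, 0, -3.5], 0], [6, [0, 0, -3.5], 0], [6, [-1.8, -1.6, -3], 0], [5.5, [-3.5, -3.5, -2], 0], [5.5, [-3.5, -3.5, 0], 0], [5.5, [-3.5, -3.5, 0], 0], [5.5, [-3, -3, 0], 0]]}}

```text
t: 22.45
position: [0.4492, 0.2234, 0.1579]
tool_rot: [-3.118, -0.381, -0.001]
force: [0.7, -0.5, -0.1]
width: 0.627
grip_force: 0.0
```

Call:
{"fn": "send_rows", "kwargs": {"deltas": [[5.5, [-1, -1, 0], 0], [5.5, [0, 0, 0], 0], [5.5, [0, 0, 0], 0]]}}

```text
t: 22.75
position: [0.4398, 0.2294, 0.1576]
tool_rot: [3.118, 0.38, 0.002]
force: [-0.0, -0.0, 0.1]
width: 0.627
grip_force: 0.0
```

Run:
```python
from h import *
im,d,K,D,T=cam('wrist'); P=cloud(d,K,D,T); save('w9',im); np.savez('w9',im=im,P=P)
print('roller');ring(P,.632,.114,.03,.03,.004)
m=((np.hypot(P[...,0]-.4367,P[...,1]-.232)<.03)&(abs(P[...,2]-.02)<.003)); print(im[m].mean(0))
c=ring(P,.4367,.232,.02,.03,.003); bore(P,.4367,.232,.02,.03,.008)
q=P[m][:,:2]-np.array(c)
# hexagon: width over directions is least across flats
a=np.radians(np.arange(0,60,1.)); w=[np.mean([np.ptp(np.percentile(q@[np.cos(t+k*np.pi/3),np.sin(t+k*np.pi/3)],[0.5,99.5])) for k in range(3)]) for t in a]
print('flats normal deg (mod 60)',np.degrees(a[np.argmin(w)]),min(w),max(w))
plan(*c,.005); print(bot.state()['joint_pos'].round(3))
```

```text
roller
ring n 1291 c [0.6318 0.1137] r 0.0223 z 0.0302 rect [0.6272 0.1127] [0.0335 0.043 ] 17.0
[242.18943534 244.0273224  243.86338798]
ring n 549 c [0.4376 0.2315] r 0.0172 z 0.0202 rect [0.4375 0.2316] [0.0335 0.0302] 83.6
bore px [254. 185.] c [0.4378 0.2315] r 0.0087 n 48
flats normal deg (mod 60) 54.0 0.0297508295415545 0.03222546791033601
t 22.8 tcp [0.44   0.2291 0.1573] yaw(tool y) -76.1 tilt z [ 0. -0. -1.] F [ 0.6 -0.8 -0.6] w 0.626 g 0.0
to (0.43763449788093567, 0.23154425621032715, 0.005) tool cm: [-0.18 -0.3  15.23]
[ 4.120e-01 -1.940e-01  1.621e+00 -1.000e-03  1.714e+00  1.741e+00]
```

View pics/w9.png

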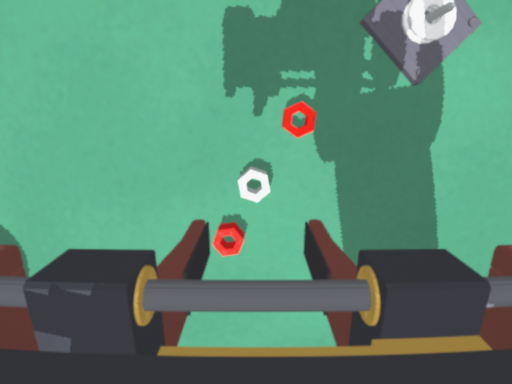

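The steel nut is at (185,254) between two red ones, and the roller is seated with its top at 30 mm. I'm turning 10° so the fingers meet flats, then descending.

Call:
{"fn": "send_rows", "kwargs": {"deltas": [[5.5, [-0.18, -0.3, 2], 0], [5.5, [0, 0, 3], -5], [5.5, [0, 0, 4], -5], [5.5, [0, 0, 3], 0], [5.5, [0, 0, 2], 0], [5.5, [0, 0, 0.8], 0], [5.5, [0, 0, 0.4], 0], [5.5, [0, 0, 0], 0], [2.4, [0, 0, 0], 0], [2.4, [0, 0, 0], 0], [2.4, [0, 0, 0], 0], [2.4, [0, 0, 0], 0]]}}

```text
t: 24.0
position: [0.4369, 0.2324, 0.0062]
tool_rot: [-3.073, -0.651, -0.002]
force: [0.4, -1.1, 1.4]
width: 0.344
grip_force: 25.0
```

Run:
```python
from h import *
plan(.6318,.1131,.12)
```

```text
t 24.0 tcp [0.4369 0.2324 0.0062] yaw(tool y) -66.1 tilt z [ 0.001  0.    -1.   ] F [ 0.4 -1.1  1.4] w 0.344 g 25.0
to (0.6318, 0.1131, 0.12) tool cm: [ 12.99  18.81 -11.36]
```

Call:
{"fn": "send_rows", "kwargs": {"deltas": [[2.4, [0, 0, -2], 0], [2.4, [0, 0, -3.5], 0], [2.4, [0, 0, -3.5], 0], [2.4, [1, 1.5, -2.5], 0], [2.4, [2.5, 3.5, 0], 0], [2.4, [2.8, 4, 0], 0], [2.4, [2.8, 4, 0], 0], [2.4, [2.5, 3.7, 0], 0], [2.4, [1.4, 2.1, 0], 0], [2.4, [0, 0, 0], 0], [2.4, [0, 0, 0], 0], [2.4, [0, 0, 0], 0]]}}

```text
t: 25.2
position: [0.6308, 0.1139, 0.1204]
tool_rot: [-3.073, -0.652, 0.001]
force: [0.2, -0.2, -0.3]
width: 0.343
grip_force: 25.0
```

Run:
```python
from h import *
im,d,K,D,T=cam('wrist'); P=cloud(d,K,D,T); save('w10',im); np.savez('w10',im=im,P=P)
z=bot.state()['position'][2]
print('base');ring(P,.632,.114,.012,.065,.003)
print('nut');bore(P,.632,.114,z+.0138,.03,.008); ring(P,.632,.114,z+.0138,.02,.003)
plan(.6318,.1131,.1)
```

```text
base
ring n 4969 c [0.6322 0.1131] r 0.0587 z 0.0123 rect [0.6318 0.1128] [0.0845 0.0842] 59.6
nut
bore px [256. 246.] c [0.6311 0.1138] r 0.0086 n 90
ring n 2038 c [0.6332 0.1145] r 0.0194 z 0.1345 rect [0.6319 0.1127] [0.0342 0.0341] 29.4
t 25.25 tcp [0.6307 0.1141 0.1207] yaw(tool y) -66.0 tilt z [-0.  0. -1.] F [ 0.2  0.4 -0.9] w 0.34 g 25.0
to (0.6318, 0.1131, 0.1) tool cm: [0.06 0.13 2.07]
```

View pics/w10.png

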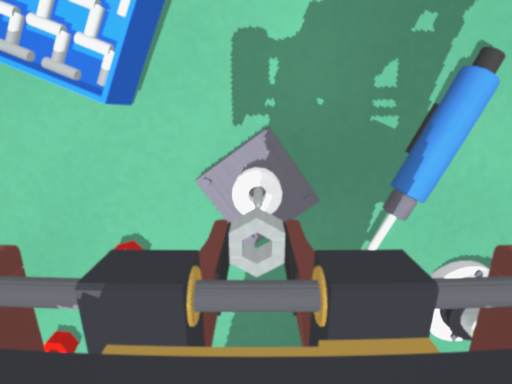

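The nut is held square at (243,257), and the spindle tip lines up to about 1 mm. Lowering.

Call:
{"fn": "send_rows", "kwargs": {"deltas": [[2.4, [0.04, 0.1, 1.5], 0], [2.4, [0, 0, 2], 0], [2.4, [0, 0, 2], 0], [2.4, [0, 0, 1.5], 0], [2.4, [0, 0, 0.7], 0], [2.4, [0, 0, 0.4], 0], [2.4, [0, 0, 0.2], 0], [2.4, [0, 0, 0], 0], [2.4, [0, 0, 0], 0]]}}

```text
t: 26.15
position: [0.6328, 0.1124, 0.0384]
tool_rot: [3.073, 0.651, 0.002]
force: [0.8, -0.3, -0.9]
width: 0.341
grip_force: 25.0
```

Call:
{"fn": "send_rows", "kwargs": {"deltas": [[2.4, [0, 0, 0.1], 0], [2.4, [0, 0, 0.08], 0], [2.4, [0, 0, 0], 0], [5.5, [0, 0, 0], 0], [5.5, [0, 0, 0], 0], [5.5, [0, 0, 0], 0], [5.5, [0, 0, -2], 0], [5.5, [0, 0, -3], 0], [5.5, [0, 0, -3], 0], [5.5, [-2, 0, -3], 0], [5.5, [-4, 0, -1], 0], [5.5, [-4, 0, 0], 0]]}}

```text
t: 27.35
position: [0.541, 0.0716, 0.1581]
tool_rot: [3.073, 0.651, 0.007]
force: [-0.2, -0.3, 0.7]
width: 0.626
grip_force: 0.0
```

Call:
{"fn": "send_rows", "kwargs": {"deltas": [[5.5, [-4, 0, 0], 0], [5.5, [-2, 0, 0], 0], [5.5, [0, 0, 0], 0], [5.5, [0, 0, 0], 0]]}}

```text
t: 27.75
position: [0.4865, 0.0476, 0.1559]
tool_rot: [3.074, 0.65, 0.002]
force: [0.7, 0.4, 0.1]
width: 0.628
grip_force: 0.0
```

Run:
```python
from h import *
A=[]
for n in('top','side','wrist'):
    im,d,K,D,T=cam(n); P=cloud(d,K,D,T); print(n)
    for x,y,z,r in((.632,.113,.05,.025),(.632,.113,.03,.03),(.607,-.139,.075,.03),(.607,-.139,.035,.035)):
        print(z,end=' '); ring(P,x,y,z,r,.004)
    if n=='top': A.append(cv2.resize(im[140:220,180:360],(720,320)))
    if n=='side': A.append(cv2.resize(im[140:250,200:300],(290,320)))
A[0]=cv2.resize(A[0],(500,320)); save('end',np.hstack(A)); plan(0,0,0)
```

```text
top
0.05 few 11
0.03 few 1
0.075 ring n 210 c [ 0.6065 -0.1399] r 0.0189 z 0.0745 rect [ 0.607  -0.1399] [0.0346 0.0356] 88.4
0.035 ring n 245 c [ 0.6071 -0.1383] r 0.03 z 0.0354 rect [ 0.6073 -0.1381] [0.0584 0.0578] 89.6
side
0.05 ring n 86 c [0.6334 0.1131] r 0.0168 z 0.0492 rect [0.633  0.1136] [0.031  0.0299] 74.8
0.03 ring n 80 c [0.6312 0.1161] r 0.0213 z 0.0293 rect [0.6292 0.1207] [0.0404 0.0309] 23.1
0.075 ring n 57 c [ 0.6044 -0.1369] r 0.0176 z 0.0739 rect [ 0.6056 -0.138 ] [0.0325 0.0307] 0.4
0.035 ring n 106 c [ 0.6068 -0.1374] r 0.0302 z 0.0341 rect [ 0.6054 -0.1335] [0.0572 0.0517] 17.2
wrist
0.05 ring n 565 c [0.6282 0.1101] r 0.0156 z 0.0502 rect [0.6246 0.1085] [0.0175 0.0303] 23.4
0.03 ring n 661 c [0.631  0.1133] r 0.0219 z 0.0301 rect [0.6253 0.1103] [0.0287 0.042 ] 24.3
0.075 ring n 570 c [ 0.6042 -0.1378] r 0.0185 z 0.0742 rect [ 0.6006 -0.1329] [0.0368 0.0175] 36.7
0.035 ring n 1381 c [ 0.6072 -0.1392] r 0.0304 z 0.0352 rect [ 0.606  -0.1339] [0.06   0.0489] 11.1
t 27.9 tcp [0.4867 0.0479 0.1553] yaw(tool y) -66.1 tilt z [-0.  0. -1.] F [-0.7  0.4 -0.2] w 0.628 g 0.0
to (0, 0, 0) tool cm: [-46.42 -15.37  15.55]
```

View pics/end.png

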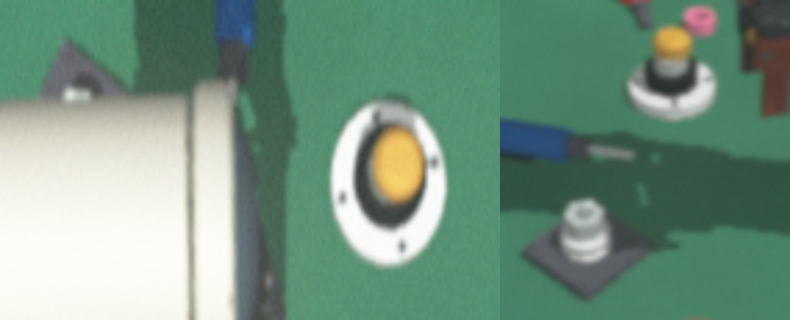

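Both stacks are complete and level. The tops are at 75 and 50 mm, as expected, and the gripper is clear.

```bash
python3 -c "
from cell import bot
print(bot.job_done())"
```

```text
the job is handed in; nothing more can be done
None
```

Both guide-roller sets are built and handed in at about 28 s: wheel, sleeve and cap on the round fixture, roller and steel nut on the square one, with all parts measured seated and the pliers, screwdriver, bin and look-alikes not handled.

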